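Tap a drill chuck into its spindle taper

TASK

Lift the drill chuck out of the wooden rack, stand its tapered shank loosely in the socket of the upright spindle and let go. Then take the brass drift and tap or push the chuck's nose down with it until the chuck's collar meets the spindle face and friction alone holds it there. Finish with the brass drift standing upright on the bench, and leave the other things as they are.

Things in the scene. Friction and masses are not known exactly. Their poses are not given: they have to be found in the camera images.
- chuck: Drill chuck, 0.34 to 0.5 kg, shank-down in either rack hole. z: shank to nose, up. Origin: centre of the underside of its collar, which rests on the rack. Below it a bright tapered shank, 46 mm long, 24 mm wide at the collar, 16 mm at the tip. Above: collar 34 mm wide, 6 mm high; dark ribbed sleeve 38 mm wide from 6 to 50 mm (grip here); bright nose cone 50 to 66 mm, flat top 26 mm wide.
- chuck_top (a point): Centre of the flat top of the chuck's nose, 66 mm above the chuck's origin: tap here.
- spindle: Fixed upright drill spindle: green round foot 116 mm wide, 20 mm high, bearing a bright steel column 60 mm wide whose face is 85 mm above the bench. Origin: centre of the foot's underside; z up. The column's tapered bore matches the chuck's shank (about 22 mm wide at the mouth) and is lined with six slightly springy steel segments.
- socket_mouth (a point): Centre of the socket's mouth, level with the spindle face, 85 mm above the bench; z up. The chuck is home when its origin is here. Set in by its own weight, it stops with the collar about 4 to 9 mm above the face; a growing push, up to about 16 N (12 to 22) at the end, brings the collar onto the face (a hard stop), and friction then keeps it.
- drift: Brass drift: solid upright cylinder, 30 mm diameter, 90 mm tall, about 0.45 kg, standing loose on the bench. Origin: centre of its foot; z along the cylinder.
- rack: Fixed wooden block, 90 mm (own x) by 180 mm (own y), 60 mm high, with two 30 mm holes right through, at own y = -45 and +45 mm. Origin: centre of its underside.
- scraper: Bystander in the rack's other hole: tool with an orange handle 22 mm in diameter, reaching 65 mm above the rack's top; a 36 mm flange rests on the rack. Origin: centre of the flange's underside. Leave it.
- spray: Bystander: blue upright spray can, 58 mm diameter, 140 mm tall. Origin: centre of its foot. Leave it.
- spanner: Bystander: steel spanner 160 mm long lying on the bench. Leave it.
Mind the look-alikes: they are no part of the job. Leave any purple look-alike of the chuck alone. Leave any pink look-alike of the drift alone.

How it is judged:
By the outcome, as a careful person would: the job done as asked, in the order asked, and still so for the second after the job is handed in, with the robot touching nothing.
It also fails if it takes over 58 s, if anything falls off the work surface, if the arm or the gripper's body presses on something with over 40 N, if the wrist force passes 120 N, or if a joint passes its speed limit or range.

ROBOT

A 6-joint arm with a two-finger parallel gripper is mounted at the origin on the work surface. World frame = base frame: x ahead of the robot, y to its left, z up, the work surface at z = 0. Lengths are in mm, angles in rad, forces in N, time in s.
With the tool pointing down it reaches from about 300 to 775 mm from the base axis. Payload 14.6 kg.
Tool frame: the origin (TCP) lies on the centre line of the jaws, within the pads' length; the fingertips stand 8 mm ahead of it and the grasp point (between the pads) lies 11 mm behind it; z points along the fingers, y is the direction in which the jaws open and shut (so a half turn about z gives the same grasp; the last joint's range is limited). The gripper opens to 94 mm and grips with 3 to 60 N. Pads are 16 mm wide; open, the fingers measure 119 mm over their backs; the gripper's body (75 mm by 177 mm) begins 78 mm behind the grasp point.
Start: joints at [-1.213, 0.3, 1.521, -0, 1.321, -0.067], TCP at [226.668, -501.11, 213.446] pointing down, gripper open.
Joint ranges: [-3.03, 3.03], [-0.79, 2.21], [0.23, 2.52], [-1.04, 4.18], [0, 3.07], [-2.55, 2.55]. Speed limits (rad/s): [2.22, 2.22, 2.57, 3.14, 3.14, 3.14].

INTERFACE

Orientations are given as [roll, pitch, yaw] about the fixed x, y, z axes, in that order (R = Rz(yaw) Ry(pitch) Rx(roll)).
In Python, from cell import read_state, cams, manip gives the robot as it stands.
- The arm moves only by the shell command python3 -m handwheel 'ROWS' [OPENING] [FORCE]. ROWS is JSON, a list of rows, each a list of 4 numbers: the shift along the tool's x, y, z in m, then the turn about the tool's z in degrees. In form: [[dx, dy, dz, turn], ...]. A call has 1 to 5 rows; each row is the pose to reach, as a shift and turn from the pose measured when the call began, along the tool's axes at that moment; what a row does not reach only later rows make up. A row lasts 1/8 s, in which the tool goes at most 62.5 mm and 10.7 degrees, less where a joint would pass 70% of its speed; a pose out of reach is approached as far as the arm can. A call with a gripper value outside its range is refused whole. OPENING is the closure, from 0 (fully open) to 1 (shut), set as the call begins (- or left out, the last holds). The fingers move at their own pace and stop on an object; FORCE is the grip in N (left out, the last holds). Time passes only in rows, so rows that repeat a pose let the fingers close. It gives the time, the measured TCP pose, the force and the opening at its end, in the units of the state.
- read_state(): the state, without advancing time (a new reading comes with each control period).
- cams.camera(name): name is "scene" or "top"; returns the picture (480x640x3 uint8, red, green, blue); there is no depth.
- cams.get_calibration(name): a dict with "vertical_fov" (degrees; the focal length in pixels is half the picture's height over the tangent of half this angle, whatever the lens; pixels are square), "cx", "cy" (the principal point, pixels), "dist_coeffs" ([k1, k2, p1, p2, k3] as OpenCV has them; the pictures are not rectified), "R" (3x3) and "t" (3): a world point X has camera coordinates R X + t. Camera axes: x right, y down, z forward; pixel columns grow to the right and rows downward; lengths in mm; the calibration is good to about 2 mm. A picture is of the moment at which its call begins. get_calibration takes no time and is no camera call.
- manip.sign_off(): hands the job in, once; it reports no verdict.
The state is a dict: "clock": time; "joints": joint angles; "qd": joint speeds; "effort": joint torques, N m; "eef_pos": TCP position; "eef_rot": TCP orientation; "wrist_force": force on the tool from outside, world axes, zero at the start; "moment": the same for the moment, N m; "finger_gap": finger opening in mm.
Only numpy, scipy, OpenCV 4.12 (cv2) and the standard library are available. Lean on these libraries where they do the work, as an engineer would, in place of code of your own. Each camera call takes 0.05 s, during which the arm holds its last target. There are 200 camera calls.

## Working session

There is one attempt and no reset: what is moved stays moved. The work goes in short steps, Python scripts to look and compute and a shell command to move; the robot and the scene stay as the last step left them, time stands still between calls to the robot, and variables do not carry over. Pictures are saved under pics/ and viewed, about 8 in all and at most 12, crops included, and the job is handed in when it is done.

```bash
mkdir -p pics; ls; python3 - <<'E'
from cell import read_state, cams, manip
import cv2,json
for n in ("scene","top"):
    im=cams.camera(n); cv2.imwrite(f"pics/{n}0.png",im[:,:,::-1])
    print(n,cams.get_calibration(n))
print(read_state())
E
```

```text
pics
scene {'vertical_fov': 42.25573886256832, 'cx': 311.40708536249787, 'cy': 241.26866076637108, 'dist_coeffs': array([-0.09244385,  0.        ,  0.        ,  0.        ,  0.        ]), 'R': array([[-0.64732291,  0.76200784, -0.01780723],
       [ 0.44129978,  0.3556294 , -0.82388241],
       [-0.62147208, -0.54117629, -0.56648096]]), 't': array([ 326.18769662, -188.67985379, 1645.22349169])}
top {'vertical_fov': 52.6830783232658, 'cx': 323.34052390670706, 'cy': 239.14099300797298, 'dist_coeffs': array([-0.06246103,  0.        ,  0.        ,  0.        ,  0.        ]), 'R': array([[-0.001594  , -0.99985207, -0.01712575],
       [-0.99279222,  0.0036346 , -0.11979317],
       [ 0.1198377 ,  0.01681136, -0.99265115]]), 't': array([ 85.20698028, 543.06381118, 936.9584814 ])}
{'clock': 0.1, 'joints': array([-1.21262612e+00,  3.00435297e-01,  1.52152903e+00,  2.24044144e-05,
        1.32071789e+00, -6.65947725e-02]), 'qd': array([-0.00176968, -0.00257305, -0.0019566 , -0.00145613, -0.0004229 ,
       -0.0002649 ]), 'effort': array([ 4.57002234e-04, -5.32645333e+01, -3.53283656e+01,  7.09144771e-02,
        2.34898890e-02, -7.26737676e-05]), 'eef_pos': array([ 226.580739  , -500.90031246,  212.92798715]), 'eef_rot': array([-3.14050694e+00, -9.41592786e-05,  4.24759374e-01]), 'wrist_force': array([-0.44009169, -0.38673032, -0.59283002]), 'moment': array([ 0.03403361, -0.04363466,  0.05706067]), 'finger_gap': 93.76915608212235}
```

View pics/scene0.png

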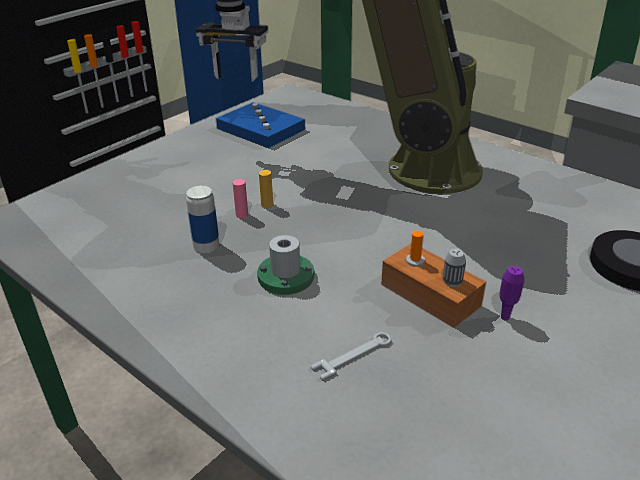

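View pics/top0.png

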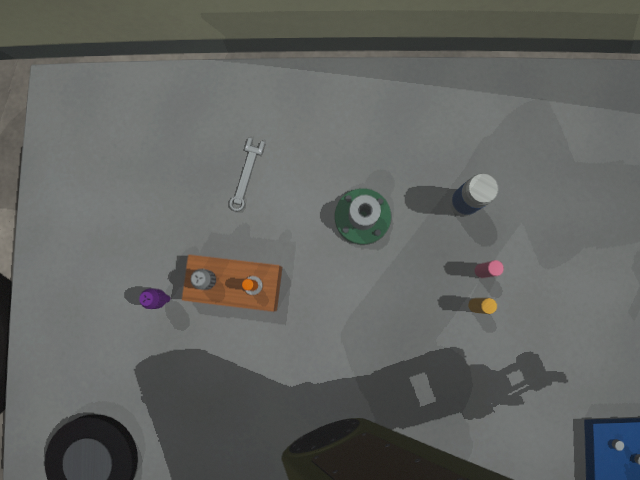

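Scene view: chuck in the rack at (455,265) and drift at (266,188). Top view: chuck (203,279), spindle bore (365,210), drift (489,306). The look-alikes are purple (top 152,298) and pink (490,269). I'll enlarge crops to get precise pixels.

```bash
python3 - <<'E'
import cv2,numpy as np
t=cv2.imread('pics/top0.png');s=cv2.imread('pics/scene0.png')
def crop(im,x,y,w=66,h=50,k=6):
    c=cv2.resize(im[y:y+h,x:x+w],None,fx=k,fy=k,interpolation=cv2.INTER_CUBIC)
    for i in range(0,w,10):
        cv2.line(c,(i*k,0),(i*k,6),(0,0,255),1);cv2.putText(c,str(x+i),(i*k,16),0,.35,(0,0,255),1)
    for j in range(0,h,10):
        cv2.line(c,(0,j*k),(6,j*k),(0,0,255),1);cv2.putText(c,str(y+j),(8,j*k+4),0,.35,(0,0,255),1)
    return c
m=np.vstack([np.hstack([crop(t,175,250),crop(t,332,184)]),np.hstack([crop(s,425,240),crop(s,250,230)])])
cv2.imwrite('pics/m1.png',m)
m=np.hstack([crop(t,455,275),crop(s,240,165)])
cv2.imwrite('pics/m2.png',m)
E
```

```text
(no output)
```

View pics/m1.png

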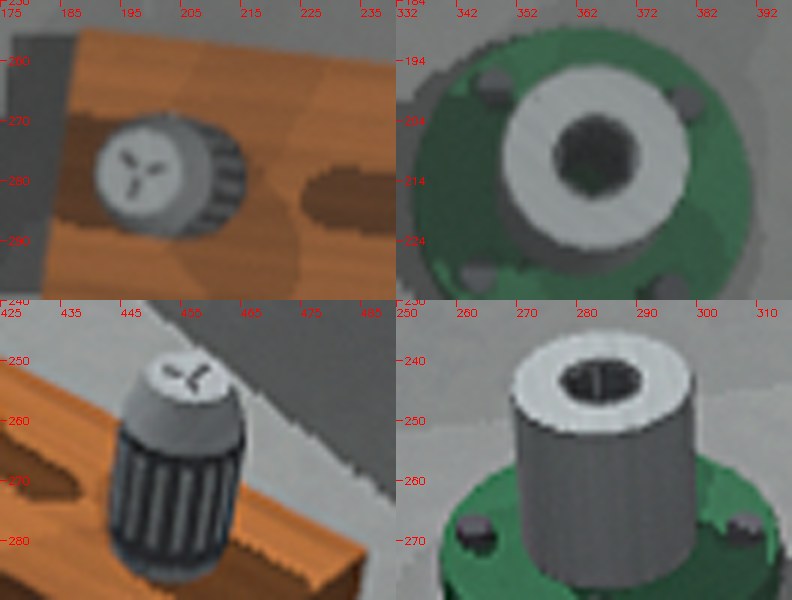

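View pics/m2.png

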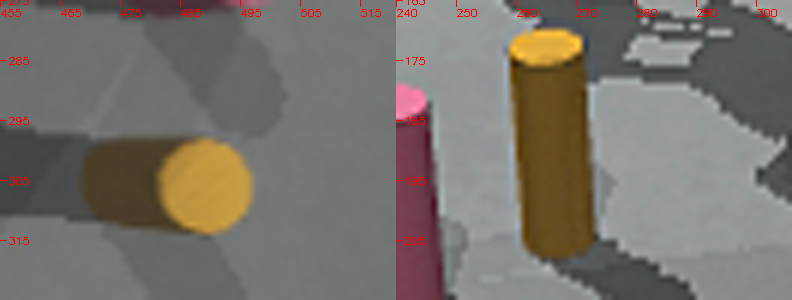

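```bash
cat > h.py <<'E'
import cv2,numpy as np
from cell import read_state, cams, manip
def K(c):
    f=240/np.tan(np.radians(c['vertical_fov'])/2); return np.array([[f,0,c['cx']],[0,f,c['cy']],[0,0,1]])
def proj(n,X):
    c=cams.get_calibration(n)
    return cv2.projectPoints(np.float64(X).reshape(-1,1,3),cv2.Rodrigues(c['R'])[0],c['t'],K(c),c['dist_coeffs'])[0][:,0]
def onz(n,uv,z):
    c=cams.get_calibration(n)
    d=cv2.undistortPoints(np.float64(uv).reshape(1,1,2),K(c),c['dist_coeffs']).ravel()
    r=c['R'].T@np.array([*d,1]);o=-c['R'].T@c['t']
    return o+r*(z-o[2])/r[2]
def delta(xyz=None,yaw=None):
    "shift in tool axes (m) and turn (deg) to TCP target"
    s=read_state();p=s['eef_pos'];r,pi,y=s['eef_rot']
    from scipy.spatial.transform import Rotation as Ro
    R=Ro.from_euler('xyz',s['eef_rot']).as_matrix()
    print('clk',s['clock'],'tcp',p.round(1),'yaw',np.degrees(y).round(1),'gap',round(s['finger_gap'],1),'F',s['wrist_force'].round(1),'j',s['joints'].round(2))
    if xyz is not None: print('shift m',((R.T@(np.array(xyz)-p))/1000).round(4),'turn',None if yaw is None else round(-(yaw-np.degrees(y)),1))
E
python3 - <<'E'
from h import *
for nm,z,t,s in (('chuck',126,(198.0,278.2),(455.9,252.2)),('spin',85,(364.8,209.7),(284.2,243.4)),('drift',90,(488.9,305.6),(264.8,172.4)),
  ('spray',140,(484,188),(200,193)),('pink',90,(496,269),(240,183)),('scraper',125,(249,285),(417,234))):
    print(nm,onz('top',t,z).round(1),onz('scene',s,z).round(1))
print('rack corners',[onz('top',p,60).round(1)[:2] for p in((188,256),(281,266),(275,310),(182,300))])
E
```

```text
chuck [461.8 309.  126. ] [458.9 308.8 126. ]
spin [593.3   3.7  85. ] [591.2   5.6  85. ]
drift [ 410.9 -224.7   90. ] [ 407.9 -223.6   90. ]
spray [ 622.4 -208.5  140. ] [ 622.6 -200.   140. ]
pink [ 478.9 -240.7   90. ] [ 480.4 -232.9   90. ]
scraper [449.6 216.1 125. ] [451.5 221.1 125. ]
rack corners [array([507.8, 348.4]), array([487.9, 165.5]), array([403.4, 176.4]), array([422.2, 357.7])]
```

```bash
python3 -c "
from h import *; delta([460.4,309,200],90)"
```

```text
clk 0.1 tcp [ 226.6 -500.9  212.9] yaw 24.3 gap 93.8 F [-0.4 -0.4 -0.6] j [-1.21  0.3   1.52  0.    1.32 -0.07]
shift m [ 0.5468 -0.6416  0.0137] turn -65.7
```

```bash
python3 -m handwheel '[[0.038,-0.045,0,-10],[0.076,-0.09,0,-20],[0.115,-0.135,0,-30],[0.155,-0.18,0,-40],[0.195,-0.225,0,-50]]' 0 25; python3 -c "
from h import *; delta([460.4,309,200],90)"
```

```text
clock: 0.72
eef_pos: [311.6, -213.7, 213.1]
eef_rot: [-3.141, -0.001, 1.303]
wrist_force: [1.2, -0.7, -0.7]
finger_gap: 93.9
clk 0.725 tcp [ 311.6 -213.7  213.1] yaw 74.6 gap 93.9 F [ 1.2 -0.7 -0.7] j [-0.7  -0.1   1.96  0.    1.28 -0.43]
shift m [0.5434 0.0051 0.0136] turn -15.4
```

```bash
python3 -m handwheel '[[0.06,0,0,-5],[0.12,0,0,-10],[0.18,0.002,0,-15],[0.24,0.003,0,-15.4],[0.3,0.003,0,-15.4]]'; python3 -c "
from h import *; delta([460.4,309,200],90)"
```

```text
clock: 1.35
eef_pos: [394.0, 76.9, 213.4]
eef_rot: [3.142, -0.001, 1.572]
wrist_force: [0.9, -0.5, 1.2]
finger_gap: 93.7
clk 1.35 tcp [394.   76.9 213.4] yaw 90.1 gap 93.7 F [ 0.9 -0.5  1.2] j [ 0.1  -0.04  1.9   0.    1.28  0.1 ]
shift m [0.232  0.0666 0.0136] turn 0.1
```

```bash
python3 -m handwheel '[[0.058,0.016,0,0],[0.116,0.032,0,0],[0.174,0.049,0,0],[0.232,0.0665,0.013,0],[0.232,0.0665,0.013,0]]'; python3 -c "
from h import *; delta([460.4,309,79],90)
cv2.imwrite('pics/t1.png',cams.camera('top')[:,:,::-1])"
```

```text
clock: 1.98
eef_pos: [459.7, 311.4, 198.0]
eef_rot: [-3.138, 0.001, 1.575]
wrist_force: [-0.5, -0.8, -0.4]
finger_gap: 94.1
clk 1.975 tcp [459.7 311.4 198. ] yaw 90.2 gap 94.1 F [-0.5 -0.8 -0.4] j [0.53 0.33 1.52 0.   1.3  0.52]
shift m [-0.0023  0.0011  0.119 ] turn 0.2
```

```bash
python3 -m handwheel '[[-0.002,0.001,0.035,0],[-0.002,0.001,0.07,0],[-0.002,0.001,0.1,0],[-0.002,0.001,0.119,0],[-0.002,0.001,0.119,0]]'; python3 -m handwheel '[[0,0,0,0],[0,0,0,0],[0,0,0,0],[0,0,0,0],[0,0,0,0]]' 1 30; python3 -c "
from h import *; delta([460.4,309,79],90)"
```

```text
clock: 2.65
eef_pos: [460.1, 306.5, 79.7]
eef_rot: [-3.138, 0.002, 1.573]
wrist_force: [1.0, -1.2, 1.1]
finger_gap: 94.1
clock: 3.28
eef_pos: [460.1, 306.5, 79.8]
eef_rot: [-3.138, 0.001, 1.573]
wrist_force: [-0.2, -0.8, -0.4]
finger_gap: 47.6
clk 3.275 tcp [460.1 306.5  79.8] yaw 90.1 gap 47.6 F [-0.2 -0.8 -0.4] j [0.52 0.45 1.64 0.   1.05 0.52]
shift m [0.0025 0.0003 0.0007] turn 0.1
```

```bash
python3 -m handwheel '[[0.002,0,0,0],[0.002,0,0,0],[0.002,0,0,0],[0.002,0,0,0]]'; python3 -c "
from h import *; delta([460.4,309,180],90)"
```

```text
clock: 3.78
eef_pos: [460.2, 308.6, 79.8]
eef_rot: [-3.138, 0.001, 1.573]
wrist_force: [1.2, 0.5, -1.3]
finger_gap: 37.5
clk 3.775 tcp [460.2 308.6  79.8] yaw 90.1 gap 37.5 F [ 1.2  0.5 -1.3] j [0.52 0.46 1.64 0.   1.05 0.52]
shift m [ 3.000e-04 -1.000e-04 -1.002e-01] turn 0.1
```

```bash
python3 -m handwheel '[[0,0,-0.02,0],[0,0,-0.05,0],[0,0,-0.085,0],[0,0,-0.12,0],[0,0,-0.135,0]]'; python3 -c "
from h import *; delta([592.3,4.6,215],90)"
```

```text
clock: 4.4
eef_pos: [460.7, 308.8, 215.9]
eef_rot: [-3.139, 0.001, 1.573]
wrist_force: [0.4, -1.0, -4.6]
finger_gap: 37.6
clk 4.4 tcp [460.7 308.8 215.9] yaw 90.1 gap 37.6 F [ 0.4 -1.  -4.6] j [0.52 0.31 1.5  0.   1.33 0.52]
shift m [-0.3045  0.1309  0.0008] turn 0.1
```

```bash
python3 -m handwheel '[[-0.035,0.015,0,0],[-0.085,0.036,0,0],[-0.135,0.058,0,0],[-0.185,0.08,0,0],[-0.235,0.101,0,0]]';python3 -m handwheel '[[-0.05,0.021,0,0],[-0.07,0.029,0,0],[-0.07,0.029,0,0],[-0.07,0.029,0,0]]'; python3 -c "
from h import *; delta([592.3,4.6,160],90)
for n in('top','scene'): cv2.imwrite(f'pics/{n}2.png',cams.camera(n)[:,:,::-1])
t=cv2.imread('pics/top2.png');s=cv2.imread('pics/scene2.png')
cv2.imwrite('pics/m3.png',np.hstack([cv2.resize(t[150:270,310:410],(400,480),interpolation=2),cv2.resize(s[180:300,240:340],(400,480),interpolation=2)]))
"
```

```text
clock: 5.03
eef_pos: [562.2, 72.3, 214.4]
eef_rot: [-3.137, 0.001, 1.573]
wrist_force: [-0.3, 1.0, -5.3]
finger_gap: 37.3
clock: 5.52
eef_pos: [590.9, 3.5, 213.8]
eef_rot: [-3.136, 0.0, 1.574]
wrist_force: [1.0, 0.2, -3.9]
finger_gap: 37.8
clk 5.525 tcp [590.9   3.5 213.8] yaw 90.2 gap 37.8 F [ 1.   0.2 -3.9] j [-0.06  0.39  1.39 -0.    1.36 -0.06]
shift m [0.0011 0.0017 0.0538] turn 0.2
```

View pics/m3.png

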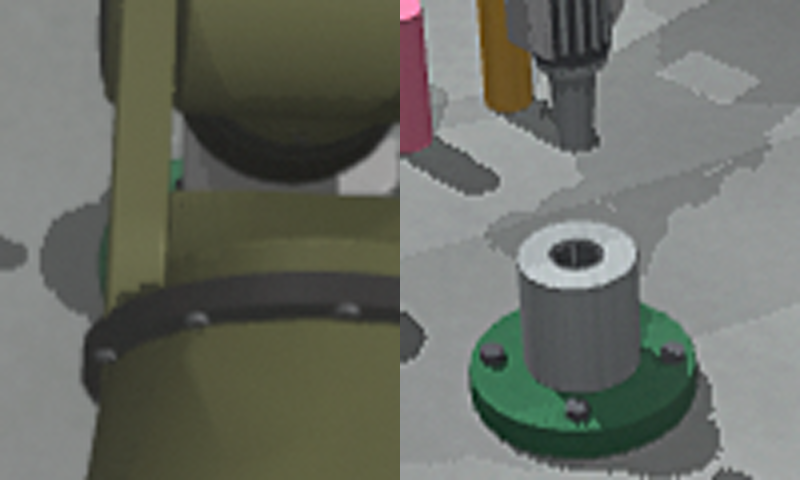

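Scene crop: the shank tip bottom is near (284.2,216) and the bore mouth is at (284.2,243.4). The top view is blocked by the arm. I'll check the tip against the prediction.

```bash
python3 -c "
from h import *
print(proj('scene',[[590.9,3.5,148],[590.9,3.5,194],[592.3,4.6,85],[592.3,4.6,148]]))
im=cv2.imread('pics/scene2.png')
cv2.imwrite('pics/m4.png',cv2.resize(im[175:255,255:315],(600,800),interpolation=2)[:600])
"
```

```text
[[282.09816999 215.95801765]
 [281.01846955 195.23348778]
 [283.44464405 243.44970805]
 [282.02648201 216.45282195]]
```

View pics/m4.png

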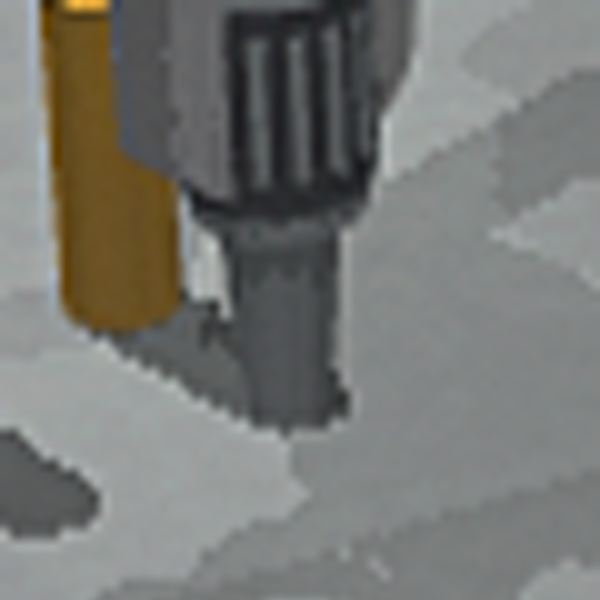

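```bash
python3 -c "
from h import *
print(onz('scene',(283.7,216.3),148),onz('scene',(283.1,195.2),194),onz('scene',(284.2,243.4),85))
d=proj('scene',[[590,4,148],[591,4,148],[590,5,148]]);print(d[1:]-d[0])
"
```

```text
[589.8823154    6.73977578 148.        ] [588.36502087   6.48390159 194.        ] [591.23398394   5.64754432  85.        ]
[[-0.35212951  0.21666899]
 [ 0.38360456  0.17350206]]
```

```bash
python3 -m handwheel '[[0,0.0015,0.03,0],[0,0.0015,0.055,0],[0,0.0015,0.06,0],[0,0.0015,0.07,0],[0,0.0015,0.07,0]]'; python3 -m handwheel '[[0,0,0.008,0],[0,0,0.008,0]]'; python3 -c "
from h import *; delta([592.3,4.6,115],90)"
```

```text
clock: 6.25
eef_pos: [592.1, 3.8, 144.3]
eef_rot: [-3.136, 0.001, 1.575]
wrist_force: [-0.2, -0.7, -4.8]
finger_gap: 37.8
clock: 6.5
eef_pos: [591.9, 3.8, 135.8]
eef_rot: [-3.136, 0.0, 1.575]
wrist_force: [-0.4, -0.1, -4.2]
finger_gap: 37.7
clk 6.5 tcp [591.9   3.8 135.8] yaw 90.2 gap 37.7 F [-0.4 -0.1 -4.2] j [-0.06  0.47  1.48 -0.    1.2  -0.06]
shift m [0.0008 0.0005 0.0208] turn 0.2
```

In the bore 15 mm with no lateral force. Continuing.

```bash
python3 -m handwheel '[[0,0,0.006,0],[0,0,0.01,0],[0,0,0.01,0]]'; python3 -m handwheel '[[0,0,0.005,0],[0,0,0.006,0],[0,0,0.006,0]]';python3 -m handwheel '[[0,0,0.003,0],[0,0,0.003,0],[0,0,0.003,0]]'
```

```text
clock: 6.88
eef_pos: [592.0, 3.7, 125.6]
eef_rot: [-3.136, 0.001, 1.575]
wrist_force: [1.8, -0.4, -5.4]
finger_gap: 37.6
clock: 7.25
eef_pos: [592.3, 3.6, 119.7]
eef_rot: [-3.137, 0.001, 1.575]
wrist_force: [4.8, -1.4, -4.8]
finger_gap: 37.7
clock: 7.62
eef_pos: [592.5, 3.6, 116.6]
eef_rot: [-3.138, 0.001, 1.575]
wrist_force: [6.4, -0.2, -4.3]
finger_gap: 37.7
```

```bash
python3 -m handwheel '[[0,0.001,0,0],[0,0.001,0.001,0],[0,0.001,0.001,0]]'; python3 -m handwheel '[[0,0,0.002,0],[0,0,0.002,0],[0,0,0.002,0]]'
```

```text
clock: 8.0
eef_pos: [593.2, 3.5, 115.2]
eef_rot: [-3.137, 0.001, 1.575]
wrist_force: [1.4, -2.3, -4.8]
finger_gap: 37.4
clock: 8.38
eef_pos: [593.2, 3.5, 113.1]
eef_rot: [-3.137, 0.001, 1.575]
wrist_force: [3.2, -2.3, -5.8]
finger_gap: 38.0
```

```bash
python3 -m handwheel '[[-0.0005,0.0006,0.001,0],[-0.0005,0.0006,0.001,0]]'; python3 -m handwheel '[[0,0,0,0],[0,0,0,0],[0,0,0,0],[0,0,0,0]]' 0.2; python3 -c "
from h import *; delta()"
```

```text
clock: 8.62
eef_pos: [593.6, 3.2, 112.1]
eef_rot: [-3.136, 0.0, 1.575]
wrist_force: [-2.0, 0.1, 0.6]
finger_gap: 37.8
clock: 9.12
eef_pos: [593.6, 3.2, 112.2]
eef_rot: [-3.136, 0.0, 1.575]
wrist_force: [-0.1, 0.1, 0.5]
finger_gap: 73.4
clk 9.125 tcp [593.6   3.2 112.2] yaw 90.2 gap 73.4 F [-0.1  0.1  0.5] j [-0.06  0.5   1.49 -0.    1.16 -0.06]
```

```bash
python3 -m handwheel '[[0,0,-0.02,0],[0,0,-0.05,0],[0,0,-0.08,0],[0,0,-0.105,0],[0,0,-0.11,0]]'; python3 -c "
from h import *; delta([410,-225,170],0)
cv2.imwrite('pics/s3.png',cv2.resize(cams.camera('scene')[165:305,220:350,::-1],(520,560),interpolation=2))"
```

```text
clock: 9.75
eef_pos: [594.7, 3.3, 223.6]
eef_rot: [-3.139, 0.001, 1.575]
wrist_force: [-0.6, -0.1, -0.2]
finger_gap: 75.2
clk 9.75 tcp [594.7   3.3 223.6] yaw 90.2 gap 75.2 F [-0.6 -0.1 -0.2] j [-0.06  0.39  1.37 -0.    1.38 -0.06]
shift m [-0.2275 -0.1854  0.0543] turn 90.2
```

View pics/s3.png

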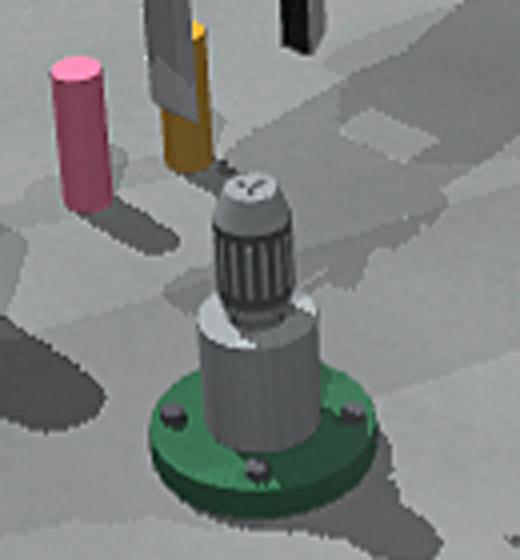

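The chuck stands upright in the socket, nose top at crop (250,183), with its collar just above the face. Next is the drift.

```bash
python3 -m handwheel '[[-0.04,-0.032,0,10],[-0.08,-0.065,0,20],[-0.12,-0.1,0,30],[-0.16,-0.13,0,40],[-0.2,-0.16,0,50]]' 0; python3 -c "
from h import *; delta([410,-225,170],0)"
```

```text
clock: 10.42
eef_pos: [433.7, -198.2, 222.6]
eef_rot: [-3.138, 0.004, 0.696]
wrist_force: [0.2, -0.4, 0.1]
finger_gap: 93.9
clk 10.425 tcp [ 433.7 -198.2  222.6] yaw 39.9 gap 93.9 F [ 0.2 -0.4  0.1] j [-0.5   0.13  1.7  -0.    1.31  0.37]
shift m [-0.0352  0.0055  0.0527] turn 39.9
```

```bash
python3 -m handwheel '[[-0.018,0.003,0,10],[-0.035,0.0055,0.02,20],[-0.035,0.0055,0.04,30],[-0.035,0.0055,0.053,39.9],[-0.035,0.0055,0.053,39.9]]'; python3 -m handwheel '[[0,0,0,0]]'; python3 -c "
from h import *; delta([410,-225,49],0)
cv2.imwrite('pics/t4.png',cv2.resize(cams.camera('scene')[100:230,190:330,::-1],(560,520),interpolation=2))"
```

```text
clock: 11.05
eef_pos: [409.4, -224.5, 168.1]
eef_rot: [-3.14, 0.008, 0.001]
wrist_force: [-0.3, 0.1, 0.6]
finger_gap: 94.0
clock: 11.18
eef_pos: [409.5, -224.5, 168.1]
eef_rot: [-3.14, 0.008, 0.005]
wrist_force: [0.5, 0.4, -0.2]
finger_gap: 93.9
clk 11.175 tcp [ 409.5 -224.5  168.1] yaw 0.3 gap 93.9 F [ 0.5  0.4 -0.2] j [-0.58  0.17  1.8  -0.    1.19  0.99]
shift m [0.0015 0.0008 0.1191] turn 0.3
```

View pics/t4.png

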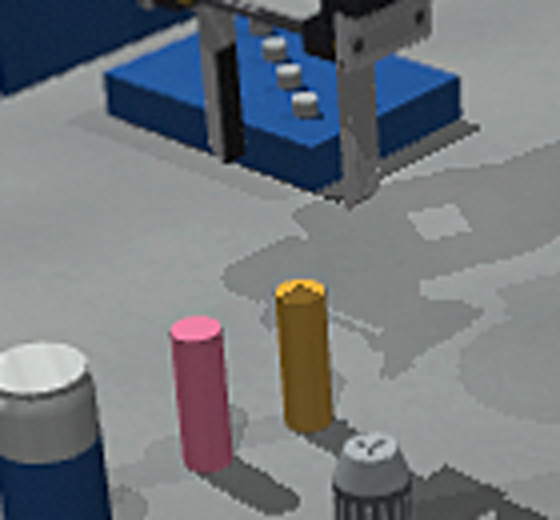

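The jaws straddle the brass drift (crop 302,290), and the pink one (198,328) is clear. Descending.

```bash
python3 -m handwheel '[[0.001,0.0005,0.035,0],[0.001,0.0005,0.07,0],[0.001,0.0005,0.1,0],[0.001,0.0005,0.117,0],[0.001,0.0005,0.117,0]]'; python3 -m handwheel '[[0,0,0,0],[0,0,0,0],[0,0,0,0],[0,0,0,0],[0,0,0,0]]' 1 50; python3 -m handwheel '[[0,0,0,0],[0,0,0,0],[0,0,0,0],[0,0,0,0],[0,0,0,0]]';  python3 -c "
from h import *; delta()"
```

```text
clock: 11.85
eef_pos: [409.1, -224.4, 50.5]
eef_rot: [-3.139, 0.01, 0.006]
wrist_force: [0.7, 0.1, 0.7]
finger_gap: 94.0
clock: 12.48
eef_pos: [409.1, -224.4, 50.6]
eef_rot: [-3.139, 0.009, 0.006]
wrist_force: [0.7, 1.2, 0.6]
finger_gap: 47.4
clock: 13.1
eef_pos: [409.1, -224.4, 50.6]
eef_rot: [-3.139, 0.009, 0.006]
wrist_force: [-0.5, 0.5, 1.0]
finger_gap: 29.0
clk 13.1 tcp [ 409.1 -224.4   50.6] yaw 0.4 gap 29.0 F [-0.5  0.5  1. ] j [-0.58  0.34  1.9  -0.    0.92  0.99]
```

```bash
python3 -m handwheel '[[0,0,-0.025,0],[0,0,-0.065,0],[0,0,-0.11,0],[0,0,-0.155,0],[0,0,-0.185,0]]'; python3 -c "
from h import *; delta([593,3.2,235],0)"
```

```text
clock: 13.72
eef_pos: [410.9, -224.9, 237.3]
eef_rot: [-3.139, 0.009, 0.006]
wrist_force: [1.1, 0.3, -4.3]
finger_gap: 29.2
clk 13.725 tcp [ 410.9 -224.9  237.3] yaw 0.4 gap 29.2 F [ 1.1  0.3 -4.3] j [-0.58  0.1   1.7  -0.    1.35  0.99]
shift m [ 0.1836 -0.227   0.0012] turn 0.4
```

```bash
python3 -m handwheel '[[0.025,-0.03,0,0],[0.06,-0.074,0,0],[0.095,-0.117,0,0],[0.13,-0.16,0,0],[0.165,-0.204,0,0]]'; python3 -m handwheel '[[0.016,-0.02,0,0],[0.0185,-0.023,0,0],[0.0185,-0.023,0,0],[0.0185,-0.023,0,0]]'; python3 -c "
from h import *; delta([593,3.2,213],0)"
```

```text
clock: 14.35
eef_pos: [575.2, -18.3, 235.7]
eef_rot: [-3.139, 0.01, 0.006]
wrist_force: [0.3, -0.5, -4.0]
finger_gap: 29.7
clock: 14.85
eef_pos: [593.1, 3.9, 235.6]
eef_rot: [-3.139, 0.01, 0.005]
wrist_force: [0.7, -0.3, -3.8]
finger_gap: 29.7
clk 14.85 tcp [593.1   3.9 235.6] yaw 0.3 gap 29.7 F [ 0.7 -0.3 -3.8] j [-0.06  0.39  1.35  0.    1.41  1.51]
shift m [0.0001 0.0007 0.0226] turn 0.3
```

```bash
python3 -m handwheel '[[0,0.0007,0.01,0],[0,0.0007,0.02,0],[0,0.0007,0.024,0],[0,0.0007,0.024,0]]'; python3 -m handwheel '[[0,0,0.001,0],[0,0,0.002,0],[0,0,0.003,0],[0,0,0.003,0]]'; python3 -m handwheel '[[0,0,0.001,0],[0,0,0.002,0],[0,0,0.002,0]]'; python3 -c "
from h import *; delta()"
```

```text
clock: 15.35
eef_pos: [592.8, 3.2, 211.2]
eef_rot: [-3.139, 0.011, 0.005]
wrist_force: [0.9, 0.3, -3.9]
finger_gap: 29.4
clock: 15.85
eef_pos: [592.8, 3.2, 208.4]
eef_rot: [-3.139, 0.01, 0.005]
wrist_force: [0.1, -0.3, -3.0]
finger_gap: 29.2
clock: 16.23
eef_pos: [592.9, 3.2, 206.7]
eef_rot: [-3.139, 0.01, 0.005]
wrist_force: [-0.6, 0.3, 2.2]
finger_gap: 29.4
clk 16.225 tcp [592.9   3.2 206.7] yaw 0.3 gap 29.4 F [-0.6  0.3  2.2] j [-0.06  0.41  1.39  0.    1.35  1.51]
```

Contact at about 207 (≈6 N net). Pushing further.

```bash
for i in 1; do python3 -m handwheel '[[0,0,0.001,0],[0,0,0.002,0],[0,0,0.002,0]]'; python3 -m handwheel '[[0,0,0.001,0],[0,0,0.0015,0],[0,0,0.0015,0]]'; python3 -m handwheel '[[0,0,0.001,0],[0,0,0.001,0]]';  done; python3 -c "
from h import *; delta()"
```

```text
clock: 16.6
eef_pos: [593.0, 3.2, 205.1]
eef_rot: [-3.14, 0.009, 0.005]
wrist_force: [-1.2, -1.2, 5.2]
finger_gap: 29.7
clock: 16.98
eef_pos: [593.2, 3.2, 204.4]
eef_rot: [-3.14, 0.008, 0.005]
wrist_force: [-2.4, -0.7, 8.3]
finger_gap: 29.5
clock: 17.23
eef_pos: [593.3, 3.2, 204.3]
eef_rot: [-3.14, 0.007, 0.005]
wrist_force: [-3.3, -0.2, 9.4]
finger_gap: 29.5
clk 17.225 tcp [593.3   3.2 204.3] yaw 0.3 gap 29.5 F [-3.3 -0.2  9.4] j [-0.06  0.41  1.4   0.    1.34  1.51]
```

```bash
python3 -m handwheel '[[0,0,0.0015,0],[0,0,0.0025,0],[0,0,0.0025,0]]'; python3 -m handwheel '[[0,0,0.0015,0],[0,0,0.003,0],[0,0,0.003,0]]'; python3 -c "
from h import *; delta()"
```

```text
clock: 17.6
eef_pos: [593.4, 3.2, 202.9]
eef_rot: [-3.14, 0.006, 0.005]
wrist_force: [-3.4, -0.4, 11.0]
finger_gap: 29.4
clock: 17.98
eef_pos: [593.6, 3.2, 201.6]
eef_rot: [-3.14, 0.004, 0.005]
wrist_force: [-5.3, -0.9, 15.0]
finger_gap: 29.4
clk 17.975 tcp [593.6   3.2 201.6] yaw 0.3 gap 29.4 F [-5.3 -0.9 15. ] j [-0.06  0.41  1.4   0.    1.33  1.51]
```

```bash
python3 -m handwheel '[[0,0,0.002,0],[0,0,0.0035,0],[0,0,0.0035,0]]'; python3 -m handwheel '[[0,0,0.002,0],[0,0,0.004,0],[0,0,0.004,0]]'; python3 -c "
from h import *; delta()"
```

```text
clock: 18.35
eef_pos: [594.1, 3.2, 201.5]
eef_rot: [-3.14, 0.0, 0.005]
wrist_force: [-8.9, 0.6, 27.5]
finger_gap: 29.3
clock: 18.73
eef_pos: [594.7, 3.3, 201.3]
eef_rot: [-3.14, -0.004, 0.005]
wrist_force: [-9.2, 0.4, 30.7]
finger_gap: 29.4
clk 18.725 tcp [594.7   3.3 201.3] yaw 0.3 gap 29.4 F [-9.2  0.4 30.7] j [-0.06  0.41  1.41  0.    1.32  1.51]
```

```bash
python3 -m handwheel '[[0,0,-0.005,0],[0,0,-0.015,0],[0,0,-0.03,0],[0,0,-0.04,0]]'; python3 -c "
from h import *; delta([409.5,-224.4,235],0)
cv2.imwrite('pics/s5.png',cv2.resize(cams.camera('scene')[140:305,220:350,::-1],(472,600),interpolation=2))"
```

```text
clock: 19.23
eef_pos: [594.7, 3.2, 242.3]
eef_rot: [-3.14, -0.005, 0.005]
wrist_force: [0.9, -0.4, -4.5]
finger_gap: 29.5
clk 19.225 tcp [594.7   3.2 242.3] yaw 0.3 gap 29.5 F [ 0.9 -0.4 -4.5] j [-0.06  0.38  1.35  0.    1.41  1.51]
shift m [-0.1865  0.2266  0.0061] turn 0.3
```

View pics/s5.png

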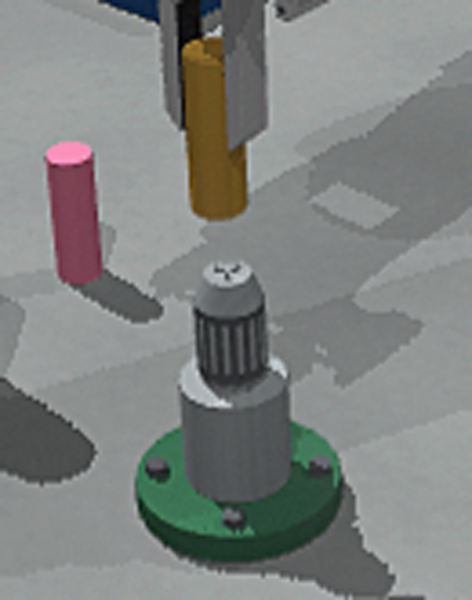

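Chuck seated: nose top at about (283,215) full-frame, against ~215.1 predicted for home and ~212 before the push. Returning the drift.

```bash
python3 -m handwheel '[[-0.025,0.03,0,0],[-0.06,0.074,0,0],[-0.095,0.117,0,0],[-0.13,0.16,0,0],[-0.165,0.2,0,0]]'; python3 -m handwheel '[[-0.018,0.024,0,0],[-0.02,0.025,0.02,0],[-0.02,0.025,0.06,0],[-0.02,0.025,0.1,0],[-0.02,0.025,0.12,0]]'; python3 -c "
from h import *; delta([409.5,-224.4,60],0)"
```

```text
clock: 19.9
eef_pos: [429.8, -198.9, 242.4]
eef_rot: [-3.141, -0.007, 0.005]
wrist_force: [0.0, -0.9, -4.2]
finger_gap: 29.8
clock: 20.52
eef_pos: [410.1, -223.5, 120.4]
eef_rot: [-3.139, -0.005, 0.005]
wrist_force: [0.2, 0.0, -3.3]
finger_gap: 29.5
clk 20.525 tcp [ 410.1 -223.5  120.4] yaw 0.3 gap 29.5 F [ 0.2  0.  -3.3] j [-0.58  0.22  1.85  0.01  1.06  0.98]
shift m [-0.0008  0.0011  0.0604] turn 0.3
```

```bash
python3 -m handwheel '[[0,0.001,0.025,0],[0,0.001,0.05,0],[0,0.001,0.064,0],[0,0.001,0.066,0],[0,0.001,0.066,0]]'; python3 -m handwheel '[[0,0,0.0015,0],[0,0,0.003,0],[0,0,0.003,0]]'; python3 -m handwheel '[[0,0,0.001,0],[0,0,0.001,0]]'
```

```text
clock: 21.15
eef_pos: [410.8, -224.6, 55.1]
eef_rot: [-3.14, -0.006, 0.005]
wrist_force: [0.2, -0.4, -3.4]
finger_gap: 29.4
clock: 21.52
eef_pos: [410.8, -224.6, 52.1]
eef_rot: [-3.14, -0.006, 0.005]
wrist_force: [-0.0, -0.3, -3.8]
finger_gap: 29.7
clock: 21.78
eef_pos: [410.8, -224.5, 51.1]
eef_rot: [-3.14, -0.006, 0.005]
wrist_force: [-0.2, -0.5, -4.0]
finger_gap: 29.5
```

```bash
python3 -m handwheel '[[0,0,0.0007,0],[0,0,0.0007,0]]'; python3 -m handwheel '[[0,0,0.0007,0],[0,0,0.0007,0]]';python3 -m handwheel '[[0,0,0.0007,0],[0,0,0.0007,0]]'
```

```text
clock: 22.02
eef_pos: [410.8, -224.6, 50.4]
eef_rot: [-3.14, -0.006, 0.005]
wrist_force: [0.3, 0.2, -2.7]
finger_gap: 29.4
clock: 22.28
eef_pos: [411.0, -224.6, 50.4]
eef_rot: [-3.14, -0.006, 0.005]
wrist_force: [-2.6, 2.9, 7.8]
finger_gap: 29.4
clock: 22.52
eef_pos: [411.1, -224.6, 50.3]
eef_rot: [-3.14, -0.006, 0.005]
wrist_force: [-3.4, 3.4, 9.9]
finger_gap: 29.3
```

```bash
python3 -m handwheel '[[0,0,-0.0003,0]]'; python3 -m handwheel '[[0,0,0,0],[0,0,0,0],[0,0,0,0],[0,0,0,0],[0,0,0,0]]' 0.3; python3 -m handwheel '[[0,0,-0.02,0],[0,0,-0.06,0],[0,0,-0.11,0],[0,0,-0.15,0],[0,0,-0.15,0]]'; python3 -m handwheel '[[-0.02,0.04,0,0],[-0.04,0.09,0,0],[-0.04,0.14,0,0],[-0.04,0.15,0,0]]'; python3 -c "
from h import *; delta()
ims=[cams.camera('top'),cams.camera('scene')]
cv2.imwrite('pics/t6.png',np.hstack([cv2.resize(i[:,:,::-1][100:400,120:540],(400,286),interpolation=3) for i in ims]))
cv2.imwrite('pics/f_top.png',ims[0][:,:,::-1]);cv2.imwrite('pics/f_scene.png',ims[1][:,:,::-1])"
```

```text
clock: 22.65
eef_pos: [411.1, -224.6, 50.7]
eef_rot: [-3.14, -0.006, 0.006]
wrist_force: [0.7, -0.7, -4.3]
finger_gap: 29.1
clock: 23.28
eef_pos: [411.1, -224.6, 50.8]
eef_rot: [-3.14, -0.006, 0.006]
wrist_force: [0.8, -0.4, -0.1]
finger_gap: 65.9
clock: 23.9
eef_pos: [411.0, -225.4, 203.4]
eef_rot: [3.14, -0.011, 0.005]
wrist_force: [-0.2, -0.4, -0.2]
finger_gap: 65.5
clock: 24.4
eef_pos: [370.9, -377.4, 201.5]
eef_rot: [3.141, -0.009, 0.003]
wrist_force: [0.6, 0.5, -0.6]
finger_gap: 66.2
clk 24.4 tcp [ 370.9 -377.4  201.5] yaw 0.2 gap 66.2 F [ 0.6  0.5 -0.6] j [-0.87  0.26  1.6   0.01  1.28  0.7 ]
```

```bash
python3 -c "
import cv2,numpy as np
a=cv2.imread('pics/f_top.png');b=cv2.imread('pics/f_scene.png')
cv2.imwrite('pics/fin.png',np.vstack([np.hstack([cv2.resize(b[150:300,185:385],(800,600))[:600,:400],cv2.resize(a[180:330,320:520],(800,600))[:600,400:]])]))
cv2.imwrite('pics/fin.png',np.hstack([cv2.resize(b[150:300,185:315],(400,462)),cv2.resize(a[180:330,390:520],(400,462))]))"
```

```text
(no output)
```

View pics/f_scene.png

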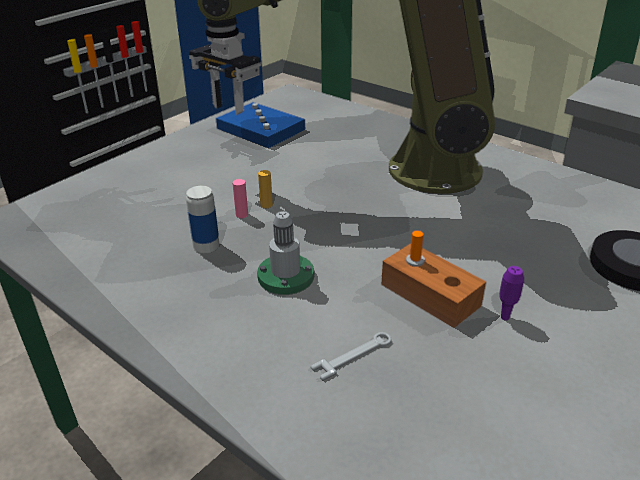

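View pics/fin.png

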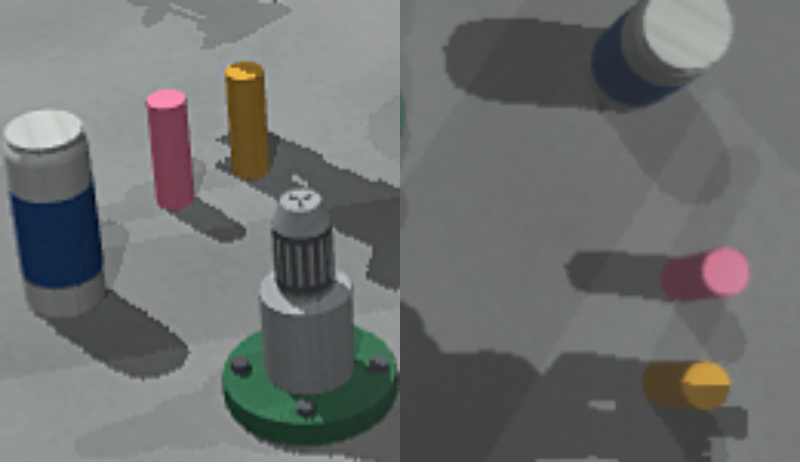

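Final view: the chuck is seated at (283,232), the drift is upright at (265,188), and the bystanders haven't moved. Handing in.

```bash
python3 -c "
from cell import manip; print(manip.sign_off())"
```

```text
the job is handed in; nothing more can be done
None
```

The job is done and handed in at about 24.5 s. I lifted the chuck from the rack, stood it loosely in the spindle socket and let go. I then pushed it home with the brass drift and stood the drift upright again, within about 2 mm of where it started.

- **Chuck seated:** the push reached a hard stop. Over the last two presses the net force rose from about 19 N to 35 N while the tool moved only 0.3 mm. The drift's foot stopped at about 150.7 mm, against 151 mm expected at home. The picture taken right after the push agrees: the nose top is at row 215, where 215.1 was predicted. The collar gap itself is too small to see directly.
- **Drift and bystanders:** the final pictures show the drift upright and clear of the gripper. The scraper, spray can, spanner and look-alikes all look unmoved.
- **Disagreements:** the two cameras differed by 2–3 mm, and the socket turned out to be about 1.5 mm off my estimate in x and y. A sideways force of about 6 N on insertion showed this, and I corrected it before letting go. The tool also tilted by about 0.8° during the push. The drift still stood upright once released.

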